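Press a plug home with bench locking pliers, then release them

TASK

Press the black plug fully into its tube with the bench locking pliers: push the carriage holding the tube in under the jaw until it meets its stop, push the blue handle down by its rubber pad until it goes over centre and stays locked with your hand off it, then pull up the yellow release lever so that the pliers spring open. Go by feel and do not force the handle or grip it: never more than about 25 N on it. Leave the other things on the bench as they are.

Things in the scene. Friction and masses are not known exactly. Their poses are not given: they have to be found in the camera images.
- pliers: Locking pliers bolted on edge on a dark board (x -235 to 235 mm, 120 wide, 10 thick) fixed to the bench. Origin: underside of the board below the jaw pivot; x runs along the pliers to the carriage, handles point to -x, z up. Steel lower handle: top 36 mm high, x -205 to -55, 18 wide. Red cheeks: x -100 to 13, 108 mm high, 39 wide. The jaw opens upwards, more or less far from time to time.
- handle: Blue upper handle, 22 mm wide, 16 thick. Origin on its hinge axis (along the pliers' y, at x -65 mm, z 70 mm of the pliers); the handle runs from there 140 mm along its own -x. Open, it rises 0.74 rad towards its end; it is pushed down on an arc. Short of dead centre it springs back open. Locked, it stays 0 to 0.25 rad above level.
- handle_pad (a point): Centre of the top of the rubber pad (34 x 18 mm) on the handle, 116 mm from the axis, about 156 mm above the bench when open. Pushing down takes up to about 12 N; it fades to nothing at dead centre, 0.44 to 0.68 rad down (a screw sets it, differs each time: feel it). From there it drops 0.05 rad by itself onto a hard stop and stays.
- release_tab (a point): Centre of the yellow tab of the release lever beyond the handle's end: 34 mm along the handle, 10 thick across it, 28 tall, 172 mm from the axis; pinch it across the 10 mm from above. Locked it is 70 to 113 mm above the bench; 15 to 80 mm of upward pull at about 3 to 9 N frees the lock. It then pushes up with up to 10 N along the arc about the handle's axis to its open place, about 187 mm high.
- release (a joint): Release lever's turn relative to the handle, rad: 0 at rest (held by a light spring), grows as its tab is pulled up, to 0.7. It lies under the handle on an axis 122 mm from the tab.
- carriage (a joint): Travel of the aluminium carriage with the upright steel tube (29 mm across), m: 0 farthest out, 0.060 against its stop with the tube under the jaw. It slides along the pliers' -x with about 3 N friction and stays where left.
- push_face (a point): Centre of the outer (+x) face of the carriage's orange push plate, 8 mm thick, 40 mm wide across the pliers, spanning 10 to 60 mm above the bench. The tube's centre is 93 mm inwards of it.
- plug (a joint): How far the black plug (29 mm cap) in the tube's mouth has been pressed down, m: 0 with the cap standing 7 mm proud, 0.007 fully home. Stiff: about 5 N.
- spare_tube: spare steel tube stub, 29 mm across, 33 mm tall, standing on the pliers' board; leave alone. Origin: centre of its underside.
- spare_plug: spare black plastic plug, 29 mm across, 15 mm tall, on the pliers' board; leave alone. Origin: centre of its underside.
- screwdriver: loose screwdriver lying on the bench; leave alone.
- wrench: loose open-ended wrench lying on the bench; leave alone.
- jar: clear jar with grey cap, 60 mm across, 75 mm tall; leave alone. Origin: centre of its underside.
- tape: yellow tape roll lying flat, 90 mm across, 30 mm tall; leave alone. Origin: centre of its underside.
- carton: small cardboard box 100 x 80 x 60 mm; leave alone. Origin: centre of its underside.

How it is judged:
By the outcome, as a careful person would: the job done as asked, in the order asked, and still so for the second after the job is handed in, with the robot touching nothing.
It also fails if it takes over 72 s, if anything falls off the work surface, if the arm or the gripper's body presses on something with over 40 N, if the wrist force passes 120 N, or if a joint passes its speed limit or range.

ROBOT

A 6-joint arm with a two-finger parallel gripper is mounted at the origin on the work surface. World frame = base frame: x ahead of the robot, y to its left, z up, the work surface at z = 0. Lengths are in m, angles in rad, forces in N, time in s.
With the tool pointing down it reaches from about 0.3 to 0.825 m from the base axis. Payload 5.4 kg.
Tool frame: the origin (TCP) lies at the very end of the fingers, on their centre line; the grasp point (between the pads) lies ctrl.hold_point_z behind it (ctrl.hold_point_z is the distance from the TCP to the grasp point, in m); y points along the fingers, z is the direction in which the jaws open and shut, and the axes are right-handed (so a half turn about y gives the same grasp; the last joint's range is limited). The gripper opens to 92 mm and grips with 3 to 60 N. Pads are 20 mm wide; open, the fingers measure 128 mm over their backs; the gripper's body (75 mm by 189 mm) begins 69 mm behind the grasp point.
Start: joints at [-1.485, 0.158, 1.597, -0, 1.386, -0.21], TCP at [0.168, -0.55, 0.215] pointing down, gripper open.
Joint ranges: [-2.91, 2.91], [-0.94, 2.29], [0.18, 2.7], [-1.29, 4.43], [0.17, 2.64], [-3, 3]. Speed limits (rad/s): [2.57, 2.57, 3.14, 3.14, 3.14, 3.14].

INTERFACE

Orientations are given as a unit quaternion [w, x, y, z].
In Python, from plant import ctrl gives the robot as it stands. The module is installed in compiled form; this text tells all that it offers.
- The arm moves only by the shell command python3 -m jog 'ROWS' [FORCE]. ROWS is JSON, a list of rows, each a list of 7 numbers: the shift along the tool's x, y, z in mm, then the turn, a rotation vector about the tool's x, y, z in rad, then the opening, from 0 (shut) to 1 (fully open). A call has 1 to 12 rows; each row shifts and turns the commanded pose from where the row before left it, along the tool's axes as they then stand; what a row does not reach is not made up. A row lasts 1/10 s, in which the tool goes at most 50 mm and 8.59 degrees, less where a joint would pass 70% of its speed; a pose out of reach is approached as far as the arm can. A call is refused whole if a number of a shift passes 50 or a number of a turn 0.15, either way. A call with a gripper value outside its range is refused whole. The fingers move at their own pace and stop on an object; FORCE is the grip in N (left out, the last holds). Time passes only in rows, so rows that do not move let the fingers close. It gives the time, the measured TCP pose, the force and the opening at its end, in the units of the state.
- ctrl.read_state(): the state, without advancing time (a new reading comes with each control period).
- ctrl.read_camera(name): name is "scene" or "top" or "wrist"; returns a dict with "image" (400x640x3 uint8, red, green, blue), "camera_matrix" (3x3 intrinsics, pixels), "k1" (the pictures are not rectified: a ray, as slopes to the right and down, at radius r is drawn at 1 + k1 r^2 times it, then the intrinsics apply), "rvec" (rotation vector, rad) and "tvec" (3), from world to camera coordinates, as OpenCV has them. Camera axes: x right, y down, z forward; pixel columns grow to the right and rows downward; lengths in m; the calibration is good to about 2 mm. A picture is of the moment at which its call begins. There is no depth.
- ctrl.finish_job(): hands the job in, once; it reports no verdict.
The state is a dict: "time_s": time; "q": joint angles; "joint_vel": joint speeds; "effort": joint torques, N m; "eef_pos": TCP position; "ee_rot": TCP orientation; "force": force on the tool from outside, world axes, zero at the start; "torque": the same for the moment, N m; "gripper_width": finger opening in m.
Only numpy, scipy, OpenCV 4.12 (cv2) and the standard library are available. Lean on these libraries where they do the work, as an engineer would, in place of code of your own. Each camera call takes 0.05 s, during which the arm holds its last target.

## Working session

There is one attempt and no reset: what is moved stays moved. The work goes in short steps, Python scripts to look and compute and a shell command to move; the robot and the scene stay as the last step left them, time stands still between calls to the robot, and variables do not carry over. Pictures are saved under pics/ and viewed, and the job is handed in when it is done.

```bash
mkdir -p pics; ls; cat > h.py <<'E'
import numpy as np, cv2
from plant import ctrl
def snap(n,f):
    c=ctrl.read_camera(n); cv2.imwrite(f,cv2.cvtColor(c["image"],cv2.COLOR_RGB2BGR)); 
    import pickle; pickle.dump(c,open(f[:-4]+'.pkl','wb')); return c
def ray(c,u,v):
    K=np.array(c["camera_matrix"]);x=(u-K[0,2])/K[0,0];y=(v-K[1,2])/K[1,1]
    rd=np.hypot(x,y); r=rd
    for _ in range(20): r=rd/(1+c["k1"]*r*r)
    s=r/rd if rd>0 else 1
    R=cv2.Rodrigues(np.array(c["rvec"],float))[0]; t=np.array(c["tvec"],float).ravel()
    return -R.T@t, R.T@np.array([x*s,y*s,1])
def onz(c,u,v,z):
    o,d=ray(c,u,v); return o+d*(z-o[2])/d[2]
def tri(c1,p1,c2,p2):
    o1,d1=ray(c1,*p1);o2,d2=ray(c2,*p2)
    A=np.stack([d1,-d2],1); s=np.linalg.lstsq(A,o2-o1,rcond=None)[0]
    a=o1+d1*s[0];b=o2+d2*s[1]; return (a+b)/2,np.linalg.norm(a-b)
def proj(c,P):
    R=cv2.Rodrigues(np.array(c["rvec"],float))[0]; p=R@np.array(P)+np.array(c["tvec"],float).ravel()
    x,y=p[:2]/p[2]; k=1+c["k1"]*(x*x+y*y); K=np.array(c["camera_matrix"]); return K[0,0]*x*k+K[0,2],K[1,1]*y*k+K[1,2]
def load(f):
    import pickle; return pickle.load(open(f,'rb'))
def st():
    from scipy.spatial.transform import Rotation as R
    s=ctrl.read_state(); w=s["ee_rot"]; M=R.from_quat([w[1],w[2],w[3],w[0]]).as_matrix()
    print("t",s["time_s"],"p",np.round(s["eef_pos"],4),"F",np.round(s["force"],2),"g",s["gripper_width"]); print(np.round(M,3),np.round(s["q"],3)); return s,M
E
python3 - <<'E'
from h import *
st(); print(ctrl.hold_point_z)
for n in("scene","top","wrist"): snap(n,f"pics/{n}0.png")
E
```

```text
pics
t 0.0 p [ 0.1675 -0.5494  0.2136] F [-0.19  0.45 -0.53] g 0.09208437720318126
[[-0.957 -0.     0.292]
 [-0.292  0.002 -0.957]
 [-0.    -1.    -0.002]] [-1.485  0.159  1.598  0.     1.386 -0.21 ]
0.0187
```

View pics/scene0.png

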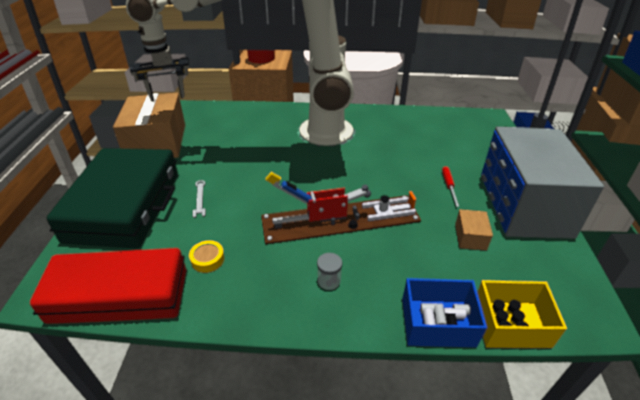

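View pics/top0.png

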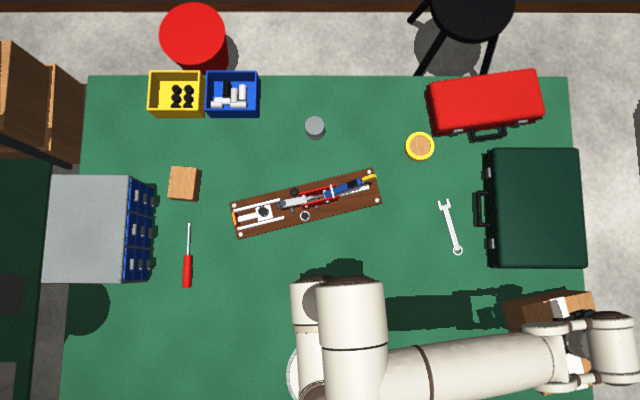

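View pics/wrist0.png

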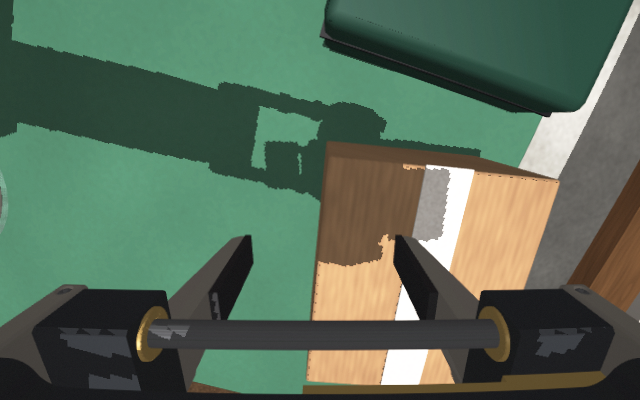

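The scene view shows the pliers at about (340,212). In the top view the board runs from (235,222) to (378,185), with the orange plate at the left and the yellow tab at the right. I'll zoom in and measure.

```bash
python3 - <<'E'
from h import *
t=load('pics/top0.pkl'); s=load('pics/scene0.pkl')
a=cv2.resize(t["image"][155:250,220:395],None,fx=4.5,fy=4.5,interpolation=cv2.INTER_CUBIC)
cv2.imwrite('pics/tz.png',a[:,:,::-1])
a=cv2.resize(s["image"][160:250,255:430],None,fx=4.5,fy=4.5,interpolation=cv2.INTER_CUBIC)
cv2.imwrite('pics/sz.png',a[:,:,::-1])
# board mask: brown
for n,c,(x0,y0,x1,y1) in(("top",t,(220,155,395,250)),("scene",s,(255,160,430,250))):
    h=cv2.cvtColor(c["image"],cv2.COLOR_RGB2HSV).astype(int)
    m=np.zeros(h.shape[:2],np.uint8); m[y0:y1,x0:x1]=1
    H,S,V=h[...,0],h[...,1],h[...,2]
    notgreen=((H<40)|(H>95)|(V>0)&(S<60))&(m>0)
    def comp(mask,name):
        nn,l,stt,ce=cv2.connectedComponentsWithStats(mask.astype(np.uint8))
        for i in range(1,nn):
            if stt[i,4]>=6: print(n,name,stt[i],ce[i].round(1))
    comp((H>=8)&(H<=17)&(S>180)&(V>150)&(m>0),"orange")
    comp((H>=20)&(H<=32)&(S>150)&(V>100)&(m>0),"yellow")
    comp((H>=100)&(H<=125)&(S>120)&(m>0),"blue")
    cs,_=cv2.findContours(notgreen.astype(np.uint8),0,1); k=max(cs,key=cv2.contourArea)
    r=cv2.minAreaRect(k); print(n,"board rect",r); 
    if n=="top":
        for p in cv2.boxPoints(r): print(p,onz(t,*p,.01).round(4))
E
```

```text
top orange [232 212   5  14  33] [233.8 218.2]
top yellow [362 174  15   7  62] [369.  176.8]
top blue [334 178  28  17 153] [345.9 186.6]
top blue [325 190   6   7  36] [327.5 193.1]
top board rect ((305.3190612792969, 202.8003692626953), (37.837589263916016, 150.59231567382812), 76.06220245361328)
[227.68283 202.57504] [0.5169 0.309  0.01  ]
[373.8414  166.30212] [ 0.6371 -0.1534  0.01  ]
[382.9553 203.0257] [ 0.5191 -0.1809  0.01  ]
[236.79672 239.29861] [0.4015 0.2759 0.01  ]
scene orange [410 192   6   8  25] [412.4 195.6]
scene yellow [266 172  15  12 112] [272.7 177.4]
scene blue [281 181  30  20 191] [295.5 191. ]
scene board rect ((337.9442138671875, 198.07247924804688), (71.0072021484375, 157.31956481933594), 82.56858825683594)
```

View pics/tz.png

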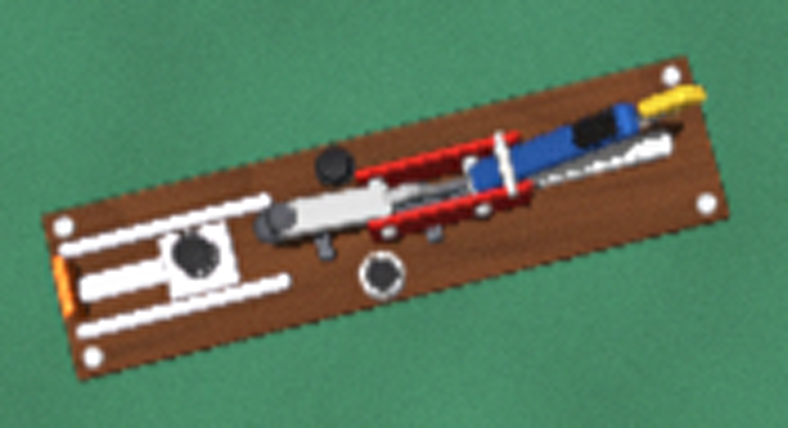

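View pics/sz.png

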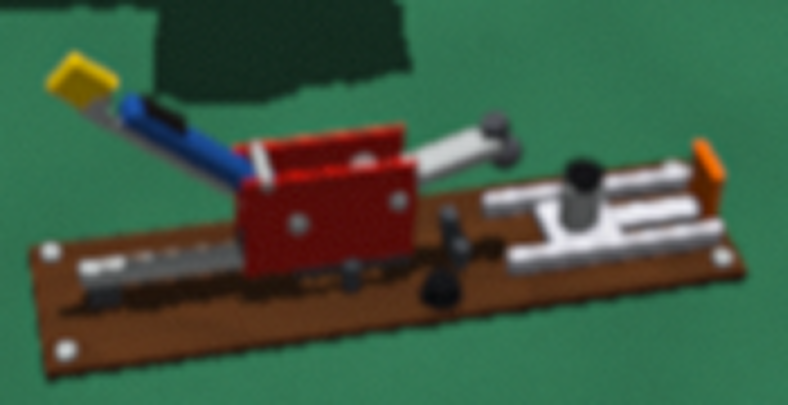

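```bash
cat > pl.py <<'E'
from h import *
t=load('pics/top0.pkl'); s=load('pics/scene0.pkl')
zt=lambda x,y:((x+.5)/4.5-.5+220,(y+.5)/4.5-.5+155)
zs=lambda x,y:((x+.5)/4.5-.5+255,(y+.5)/4.5-.5+160)
C=np.array([onz(t,*zt(*p),.01) for p in((42,213),(82,380),(730,217),(688,57))])
D=np.array([onz(s,*zs(*p),.01) for p in((745,278),(46,378),(30,248))])
if __name__=="__main__":
    print(C.round(4),np.linalg.norm(C-np.roll(C,1,0),axis=1)); print(D.round(4))
o=C.mean(0); o[2]=0
x=(C[0]+C[1]-C[2]-C[3])[:2]; x/=np.linalg.norm(x); yaw=np.arctan2(x[1],x[0])
X=np.array([*x,0]);Y=np.array([-x[1],x[0],0])
def w(a,b,c): return o+X*a+Y*b+np.array([0,0,c])
if __name__=="__main__":
    print("o",o,"yaw",yaw)
    for n,a,b in(("yellow",(369,176.8),(272.7,177.4)),("orange",(233.8,218.2),(412.4,195.6)),("pad",zt(595,131),zs(165,113)),("plug",zt(196,252),zs(583,172))):
        P,e=tri(t,a,s,b); d=P-o; print(n,P.round(4),e,"local",d@X,d@Y,d[2])
    for n,P in(("pad",w(-65-0,0,0)*0+o+X*(-.065-.116*np.cos(.74)-0.0)+np.array([0,0,.156])),("tab",o+X*(-.065-.172*np.cos(.74))+np.array([0,0,.187]))): print(n,P.round(4),proj(t,P),proj(s,P))
E
python3 pl.py
```

```text
[[ 0.5189  0.3051  0.01  ]
 [ 0.4022  0.2727  0.01  ]
 [ 0.5197 -0.1774  0.01  ]
 [ 0.6339 -0.1491  0.01  ]] [0.46851063 0.12108514 0.46513748 0.11767406]
[[ 0.53    0.3007  0.01  ]
 [ 0.6443 -0.1473  0.01  ]
 [ 0.5261 -0.1764  0.01  ]]
o [0.51869857 0.06280307 0.        ] yaw 1.8224680777539863
yellow [ 0.5683 -0.1219  0.1861] 0.002801662843102559 local -0.19120788893723337 -0.002035982362944848 0.18605230495270042
orange [0.4629 0.2794 0.0533] 2.078917795615115e-05 local 0.2236859142413622 0.00010167214183391317 0.05325472506934309
pad [ 0.5543 -0.0754  0.1522] 0.0018285546575574846 local -0.14273863163102732 -0.00010479706263903807 0.15221498040464088
plug [0.4861 0.1904 0.0599] 0.001646579287023104 local 0.13164610137360205 -0.00021938927263500556 0.05991453213417547
pad [ 0.5562 -0.0831  0.156 ] (np.float64(354.92888923735273), np.float64(182.83296191811257)) (np.float64(288.6777480944887), np.float64(183.9789172835795))
tab [ 0.5665 -0.1232  0.187 ] (np.float64(370.00115895912177), np.float64(177.30161141851013)) (np.float64(272.8146821555238), np.float64(176.73324796211847))
```

```bash
cat > go.py <<'E'
import sys
from pl import *
def plan(a,b,c):  # target TCP local -> tool-frame mm and yaw error
    s,M=st(); p=np.array(s["eef_pos"]); d=(w(a,b,c)-p)
    print("local now",((p-o)@X).round(4),((p-o)@Y).round(4),p[2].round(4))
    print("tool shift mm",(M.T@d*1e3).round(1),"total",np.linalg.norm(d))
    Mt=np.stack([-X,[0,0,-1],-Y],1)
    from scipy.spatial.transform import Rotation as R
    print("turn tool",R.from_matrix(M.T@Mt).as_rotvec().round(3))
if __name__=="__main__": plan(*map(float,sys.argv[1:4]))
E
python3 go.py .265 0 .214
python3 - <<'E'
from pl import *
for n,a,b in(("jawtip",zt(272,220),zs(505,140)),): 
    P,e=tri(t,a,s,b);d=P-o;print(n,e,d@X,d@Y,d[2])
print(onz(t,184,183,.06),onz(t,188,250,.01))
E
```

```text
t 0.15 p [ 0.1676 -0.5495  0.2139] F [-0.42  0.04 -0.13] g 0.09183643188132906
[[-0.957 -0.     0.292]
 [-0.292  0.001 -0.957]
 [-0.    -1.    -0.001]] [-1.485  0.159  1.598  0.     1.386 -0.21 ]
local now -0.5056 0.4926 0.2139
tool shift mm [-526.1    1.1 -748.1] total 0.9145899368374392
turn tool [ 1.000e-03 -1.527e+00 -1.000e-03]
jawtip 0.0008705149567507892 0.074247202113678 -0.0028475428869539424 0.09859673079363479
[0.56967253 0.43581875 0.06      ] [0.36692972 0.4269065  0.01      ]
```

```bash
python3 -m jog '[[-26,0,-37,0,0,0,0],[-26,0,-37,0,0,0,0],[-26,0,-37,0,0,0,0],[-26,0,-37,0,0,0,0],[-26,0,-37,0,0,0,0],[-26,0,-37,0,0,0,0],[-26,0,-37,0,0,0,0],[-26,0,-37,0,0,0,0],[-26,0,-37,0,0,0,0],[-26,0,-37,0,0,0,0]]'; python3 -m jog '[[-26,0,-37,0,0,0,0],[-26,0,-37,0,0,0,0],[-26,0,-37,0,0,0,0],[-26,0,-37,0,0,0,0],[-26,0,-37,0,0,0,0],[-26,0,-37,0,0,0,0],[-26,0,-37,0,0,0,0],[-26,0,-37,0,0,0,0],[-26,0,-37,0,0,0,0],[-26,0,-37,0,0,0,0]]';  python3 -m jog '[[0,0,0,0,-0.14,0,0],[0,0,0,0,-0.14,0,0],[0,0,0,0,-0.14,0,0],[0,0,0,0,-0.14,0,0],[0,0,0,0,-0.14,0,0],[0,0,0,0,-0.14,0,0],[0,0,0,0,-0.14,0,0],[0,0,0,0,-0.14,0,0],[0,0,0,0,-0.14,0,0],[0,0,0,0,-0.14,0,0],[0,0,0,0,-0.13,0,0],[0,0,0,0,0,0,0]]'; python3 go.py .25 0 .04
```

```text
time_s: 1.15
eef_pos: [0.3085, -0.1186, 0.2145]
ee_rot: [-0.104, 0.104, -0.699, 0.7]
force: [0.8, 0.2, -0.0]
gripper_width: 0.0142
time_s: 2.15
eef_pos: [0.4493, 0.3114, 0.2142]
ee_rot: [-0.104, 0.105, -0.699, 0.699]
force: [0.0, -0.5, 0.2]
gripper_width: 0.0003
time_s: 3.35
eef_pos: [0.4491, 0.3093, 0.2143]
ee_rot: [-0.559, 0.56, -0.432, 0.432]
force: [-0.2, -0.5, -0.7]
gripper_width: 0.0005
t 3.35 p [0.4491 0.3093 0.2143] F [-0.18 -0.48 -0.73] g 0.0004922495799178082
[[ 0.253 -0.001  0.968]
 [-0.968 -0.     0.253]
 [ 0.    -1.    -0.001]] [0.382 0.082 1.681 0.    1.379 0.126]
local now 0.2561 0.006 0.2143
tool shift mm [  6.1 174.3   6.1] total 0.17448900154766384
turn tool [0.001 0.004 0.   ]
```

```bash
python3 -m jog '[[0,40,6,0,0.004,0,0],[0,45,0,0,0,0,0],[0,45,0,0,0,0,0],[0,40,0,0,0,0,0],[0,4,0,0,0,0,0],[0,0,0,0,0,0,0]]'; python3 go.py .2346 0 .04; python3 - <<'E'
from h import *
for n in("scene","top"): snap(n,f"pics/{n}1.png")
E
```

```text
time_s: 3.95
eef_pos: [0.4546, 0.3107, 0.0403]
ee_rot: [-0.558, 0.559, -0.434, 0.434]
force: [0.2, -0.1, 0.5]
gripper_width: 0.0008
t 3.95 p [0.4546 0.3107 0.0403] F [ 0.17 -0.11  0.48] g 0.0007638666277767511
[[ 0.247 -0.002  0.969]
 [-0.969 -0.001  0.247]
 [ 0.    -1.    -0.002]] [0.38  0.302 1.8   0.    1.042 0.131]
local now 0.2561 0.0004 0.0403
tool shift mm [21.5  0.3  0.4] total 0.02149881484097466
turn tool [ 0.002 -0.002  0.   ]
```

View pics/scene1.png

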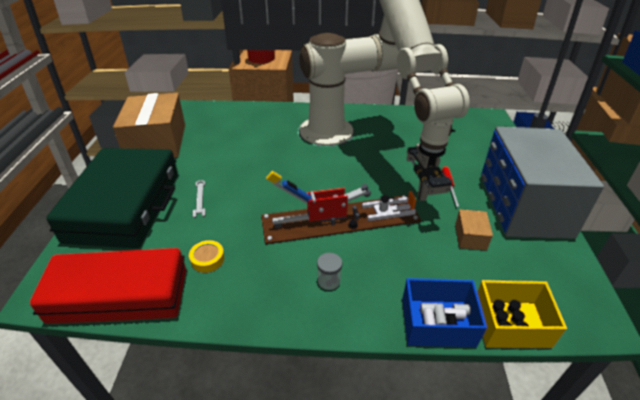

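The fingers are at (425,190), just outside the orange plate and clear of the carton. Next I push the carriage.

```bash
for i in 1; do python3 -m jog '[[10,0,0,0,0,0,0],[10,0,0,0,0,0,0],[5,0,0,0,0,0,0],[0,0,0,0,0,0,0]]';  python3 -m jog '[[8,0,0,0,0,0,0],[8,0,0,0,0,0,0],[8,0,0,0,0,0,0],[8,0,0,0,0,0,0],[4,0,0,0,0,0,0],[0,0,0,0,0,0,0]]'; python3 -m jog '[[4,0,0,0,0,0,0],[0,0,0,0,0,0,0]]'; python3 -m jog '[[4,0,0,0,0,0,0],[0,0,0,0,0,0,0]]'; python3 go.py .1746 0 .04; done
```

```text
time_s: 4.45
eef_pos: [0.4623, 0.286, 0.0415]
ee_rot: [0.559, -0.558, 0.433, -0.434]
force: [0.7, -0.2, -0.1]
gripper_width: 0.0005
time_s: 5.05
eef_pos: [0.47, 0.2505, 0.0401]
ee_rot: [-0.558, 0.559, -0.434, 0.434]
force: [-0.2, -0.3, 0.3]
gripper_width: 0.0003
time_s: 5.25
eef_pos: [0.4706, 0.2473, 0.04]
ee_rot: [-0.558, 0.559, -0.434, 0.433]
force: [0.2, -0.2, -0.3]
gripper_width: 0.0002
time_s: 5.45
eef_pos: [0.4715, 0.2436, 0.04]
ee_rot: [-0.558, 0.559, -0.434, 0.433]
force: [-1.0, 1.9, -1.4]
gripper_width: 0.0002
t 5.45 p [0.4715 0.2436 0.04  ] F [-0.99  1.86 -1.39] g 0.00023947940156566333
[[ 0.248 -0.002  0.969]
 [-0.969 -0.001  0.248]
 [ 0.    -1.    -0.002]] [ 0.249  0.256  1.857 -0.     1.03  -0.002]
local now 0.1869 0.0007 0.04
tool shift mm [12.3  0.   0.7] total 0.012310620024675548
turn tool [ 0.002 -0.001  0.   ]
```

```bash
for i in 1; do python3 -m jog '[[3,0,0,0,0,0,0],[0,0,0,0,0,0,0]]';  python3 -m jog '[[3,0,0,0,0,0,0],[0,0,0,0,0,0,0]]'; python3 -m jog '[[2,0,0,0,0,0,0],[0,0,0,0,0,0,0]]'; done;  python3 - <<'E'
from pl import *
for n in("scene","top"): snap(n,f"pics/{n}2.png")
a=load('pics/scene2.pkl')["image"][150:250,255:455]; cv2.imwrite('pics/sz2.png',cv2.resize(a,None,fx=4,fy=4,interpolation=2)[:,:,::-1])
E
```

```text
time_s: 5.65
eef_pos: [0.4723, 0.2408, 0.0401]
ee_rot: [-0.558, 0.559, -0.434, 0.433]
force: [-1.4, 1.2, 0.3]
gripper_width: 0.0003
time_s: 5.85
eef_pos: [0.4734, 0.2379, 0.0403]
ee_rot: [-0.558, 0.559, -0.434, 0.433]
force: [-2.0, 1.6, -1.2]
gripper_width: 0.0002
time_s: 6.05
eef_pos: [0.4741, 0.2361, 0.0405]
ee_rot: [-0.558, 0.559, -0.434, 0.433]
force: [-1.6, 1.7, -1.4]
gripper_width: 0.0006
```

View pics/sz2.png

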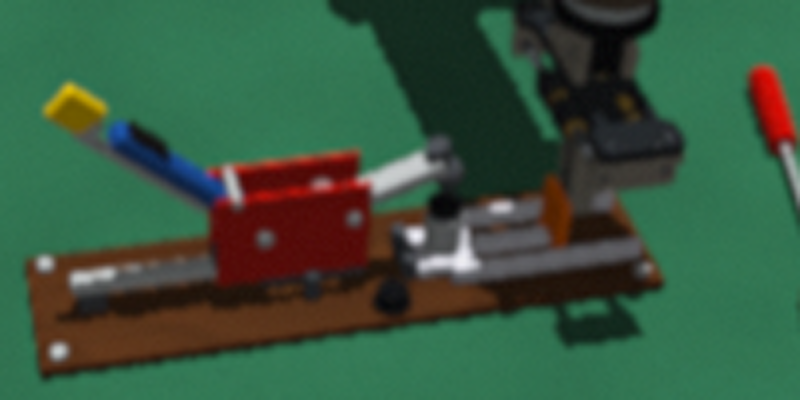

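The carriage is moving with the fingers: the plate is at (555,210) and the plug at (443,205) is nearly under the jaw tip. I'll push on in small steps.

```bash
python3 -m jog '[[2,0,0,0,0,0,0],[0,0,0,0,0,0,0]]';  python3 -m jog '[[2,0,0,0,0,0,0],[0,0,0,0,0,0,0]]'; python3 go.py .1746 0 .04
```

```text
time_s: 6.35
eef_pos: [0.4746, 0.2359, 0.0408]
ee_rot: [0.559, -0.558, 0.434, -0.433]
force: [-3.0, 7.8, -1.4]
gripper_width: 0.0001
time_s: 6.55
eef_pos: [0.4746, 0.2358, 0.0409]
ee_rot: [0.56, -0.557, 0.435, -0.432]
force: [-4.9, 15.7, -0.5]
gripper_width: 0.0004
t 6.55 p [0.4746 0.2358 0.0409] F [-4.91 15.74 -0.54] g 0.0004486465627601286
[[ 0.247 -0.001  0.969]
 [-0.969  0.007  0.247]
 [-0.007 -1.     0.001]] [ 0.229  0.25   1.863  0.008  1.028 -0.025]
local now 0.1785 -0.0004 0.0409
tool shift mm [ 4.   0.9 -0.4] total 0.004062766170042514
turn tool [-0.001 -0.002 -0.007]
```

Carriage is against its stop: it advanced no further while the force rose to 16 N. I'll back off, rise and go over the pad.

```bash
python3 -m jog '[[-8,0,0,0,0,0,0],[-8,0,0,0,0,0.007,0],[0,-45,0,0,0,0,0],[0,-45,0,0,0,0,0],[0,-45,0,0,0,0,0],[0,-45,0,0,0,0,0]]';  python3 -m jog '[[45,0,0,0,0,0,0],[45,0,0,0,0,0,0],[45,0,0,0,0,0,0],[45,0,0,0,0,0,0],[45,0,0,0,0,0,0],[45,0,0,0,0,0,0],[40,0,0,0,0,0,0],[15,0,0,0,0,0,0],[0,0,0,0,0,0,0]]'; python3 go.py -.1336 0 .165;  python3 - <<'E'
from pl import *
for n in("scene","top","wrist"): snap(n,f"pics/{n}3.png")
c=load('pics/top3.pkl')
a=load('pics/scene3.pkl')["image"][150:250,255:455]; b=c["image"][155:250,205:395]
cv2.imwrite('pics/z3.png',np.vstack([cv2.resize(q,(800,300*1),interpolation=2) for q in(a,b)])[:,:,::-1])
E
```

```text
time_s: 7.15
eef_pos: [0.4719, 0.2464, 0.223]
ee_rot: [0.56, -0.557, 0.435, -0.432]
force: [0.4, 0.3, 0.4]
gripper_width: 0.0004
time_s: 8.05
eef_pos: [0.5527, -0.0698, 0.2185]
ee_rot: [0.559, -0.557, 0.436, -0.433]
force: [0.1, 0.0, 0.1]
gripper_width: 0.0002
t 8.05 p [ 0.5527 -0.0698  0.2185] F [0.09 0.04 0.08] g 0.00016577182626011404
[[ 0.246 -0.001  0.969]
 [-0.969  0.006  0.246]
 [-0.006 -1.     0.   ]] [-0.346  0.111  1.641  0.005  1.392 -0.595]
local now -0.1369 0.0001 0.2185
tool shift mm [-3.  53.5  0.1] total 0.05355608748976001
turn tool [-0.    -0.004 -0.006]
```

View pics/z3.png

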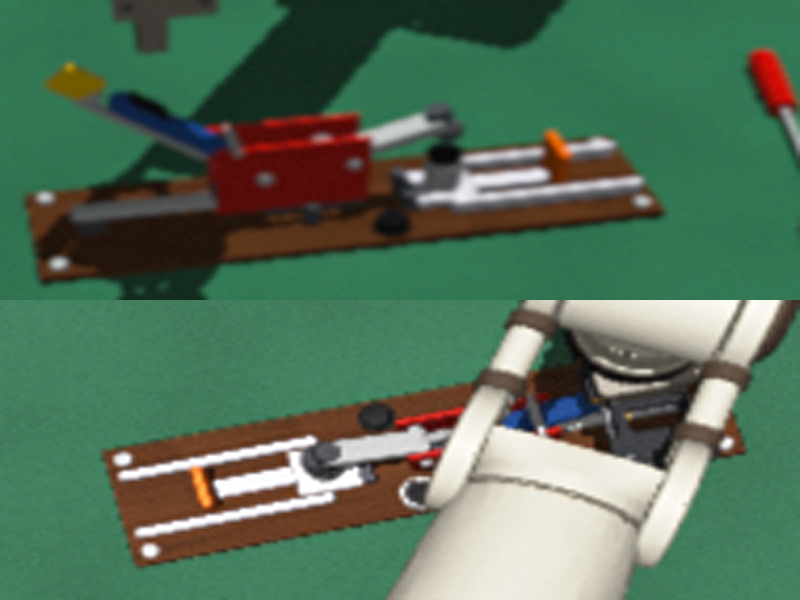

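View pics/wrist3.png

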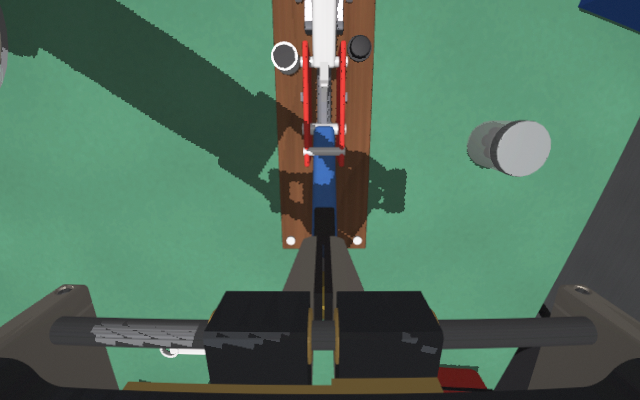

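Centred over the handle (wrist view: the fingers line up with the blue handle), with the plug under the jaw. Descending to the pad.

```bash
python3 -m jog '[[-3,25,0,0,0,0.006,0],[0,25,0,0,0,0,0],[0,0,0,0,0,0,0]]'; python3 -m jog '[[0,6,0,0,0,0,0],[0,4,0,0,0,0,0],[0,0,0,0,0,0,0]]';python3 -m jog '[[0,3,0,0,0,0,0],[0,0,0,0,0,0,0]]'; python3 go.py -.1336 0 .156
```

```text
time_s: 8.5
eef_pos: [0.5487, -0.062, 0.1648]
ee_rot: [0.561, -0.557, 0.439, -0.427]
force: [0.5, 0.0, -0.2]
gripper_width: 0.0004
time_s: 8.8
eef_pos: [0.5517, -0.0643, 0.1589]
ee_rot: [0.562, -0.556, 0.437, -0.43]
force: [-0.0, 0.4, -0.1]
gripper_width: 0.0003
time_s: 9.0
eef_pos: [0.5525, -0.0649, 0.1572]
ee_rot: [0.562, -0.556, 0.436, -0.431]
force: [-0.8, -0.5, 3.9]
gripper_width: 0.0005
t 9.0 p [ 0.5525 -0.0649  0.1572] F [-0.84 -0.5   3.86] g 0.00047971455964222347
[[ 0.248 -0.     0.969]
 [-0.969  0.011  0.248]
 [-0.011 -1.     0.002]] [-0.341  0.162  1.71   0.011  1.274 -0.595]
local now -0.1321 -0.0009 0.1572
tool shift mm [ 1.5  1.1 -0.9] total 0.0020767907005447206
turn tool [-0.002 -0.001 -0.011]
```

```bash
python3 -m jog '[[2,2,0,0,0,0,0],[2,2,0,0,0,0,0],[0,0,0,0,0,0,0]]'; python3 -m jog '[[2,2,0,0,0,0,0],[1.5,2,0,0,0,0,0],[0,0,0,0,0,0,0]]'; python3 -m jog '[[2,2,0,0,0,0,0],[1.5,2,0,0,0,0,0],[0,0,0,0,0,0,0]]'; python3 go.py -.1518 0 .135
```

```text
time_s: 9.3
eef_pos: [0.5534, -0.0688, 0.1531]
ee_rot: [0.562, -0.555, 0.436, -0.431]
force: [-0.5, 0.3, 7.5]
gripper_width: 0.0004
time_s: 9.6
eef_pos: [0.5545, -0.0722, 0.1494]
ee_rot: [0.562, -0.555, 0.436, -0.431]
force: [-1.7, 1.8, 8.4]
gripper_width: 0.0007
time_s: 9.9
eef_pos: [0.5555, -0.0755, 0.1455]
ee_rot: [0.562, -0.555, 0.436, -0.431]
force: [-3.0, 1.8, 10.1]
gripper_width: 0.0003
t 9.9 p [ 0.5555 -0.0755  0.1455] F [-3.01  1.8  10.06] g 0.00026717119873874895
[[ 0.248  0.     0.969]
 [-0.969  0.011  0.248]
 [-0.011 -1.     0.003]] [-0.357  0.184  1.708  0.011  1.253 -0.612]
local now -0.1431 -0.0012 0.1455
tool shift mm [ 8.8 10.4 -1.2] total 0.013707943120503741
turn tool [-0.003 -0.001 -0.011]
```

```bash
python3 -m jog '[[1.7,2,0,0,0,0,0],[1.7,2,0,0,0,0,0],[0,0,0,0,0,0,0]]'; python3 -m jog '[[1.5,2,0,0,0,0,0],[1.5,2,0,0,0,0,0],[0,0,0,0,0,0,0]]'; python3 -m jog '[[1.2,2,0,0,0,0,0],[1.2,2,0,0,0,0,0],[0,0,0,0,0,0,0]]'; python3 -m jog '[[1.2,2,0,0,0,0,0],[1.2,2,0,0,0,0,0],[0,0,0,0,0,0,0]]'; python3 go.py -.1627 0 .114
```

```text
time_s: 10.2
eef_pos: [0.5563, -0.0787, 0.1416]
ee_rot: [0.562, -0.555, 0.436, -0.431]
force: [-1.2, 1.3, 9.2]
gripper_width: 0.0001
time_s: 10.5
eef_pos: [0.5571, -0.0817, 0.1376]
ee_rot: [0.562, -0.555, 0.436, -0.431]
force: [-1.5, 0.9, 10.6]
gripper_width: 0.0004
time_s: 10.8
eef_pos: [0.5578, -0.0842, 0.1337]
ee_rot: [0.562, -0.555, 0.436, -0.431]
force: [-1.4, 1.3, 10.4]
gripper_width: 0.0005
time_s: 11.1
eef_pos: [0.5585, -0.0865, 0.1299]
ee_rot: [0.562, -0.555, 0.436, -0.431]
force: [-1.6, 1.1, 10.6]
gripper_width: 0.0005
t 11.1 p [ 0.5585 -0.0865  0.1299] F [-1.59  1.15 10.6 ] g 0.0005186202763634259
[[ 0.248  0.001  0.969]
 [-0.969  0.011  0.248]
 [-0.01  -1.     0.004]] [-0.373  0.213  1.709  0.011  1.223 -0.628]
local now -0.1545 -0.0014 0.1299
tool shift mm [ 8.3 15.8 -1.4] total 0.01787897610613698
turn tool [-0.004 -0.001 -0.01 ]
```

```bash
python3 -m jog '[[1,2,0,0,0,0,0],[1,2,0,0,0,0,0],[0,0,0,0,0,0,0]]'; python3 -m jog '[[1,2,0,0,0,0,0],[1,2,0,0,0,0,0],[0,0,0,0,0,0,0]]'; python3 -m jog '[[0.8,2,0,0,0,0,0],[0.8,2,0,0,0,0,0],[0,0,0,0,0,0,0]]'; python3 go.py -.1627 0 .114
```

```text
time_s: 11.4
eef_pos: [0.5591, -0.0887, 0.126]
ee_rot: [0.562, -0.556, 0.435, -0.432]
force: [-2.1, -0.8, 10.9]
gripper_width: 0.0004
time_s: 11.7
eef_pos: [0.5596, -0.0909, 0.1218]
ee_rot: [0.562, -0.556, 0.435, -0.432]
force: [-1.3, -1.8, 9.3]
gripper_width: 0.0004
time_s: 12.0
eef_pos: [0.5601, -0.0927, 0.1176]
ee_rot: [0.561, -0.556, 0.435, -0.432]
force: [-0.8, -1.4, 9.2]
gripper_width: 0.0005
t 12.0 p [ 0.5601 -0.0927  0.1176] F [-0.8  -1.4   9.21] g 0.0004845043602264989
[[ 0.248  0.001  0.969]
 [-0.969  0.009  0.248]
 [-0.008 -1.     0.004]] [-0.382  0.233  1.711  0.01   1.2   -0.636]
local now -0.1609 -0.0013 0.1176
tool shift mm [ 1.8  3.6 -1.4] total 0.0042744897472294955
turn tool [-0.004 -0.001 -0.008]
```

```bash
python3 -m jog '[[0.7,2,0,0,0,0,0],[0.7,1.5,0,0,0,0,0],[0,0,0,0,0,0,0]]'; python3 -m jog '[[0.7,2,0,0,0,0,0],[0.6,1,0,0,0,0,0],[0,0,0,0,0,0,0]]'
```

```text
time_s: 12.3
eef_pos: [0.5603, -0.094, 0.1138]
ee_rot: [0.561, -0.556, 0.435, -0.432]
force: [-0.3, -3.0, 7.0]
gripper_width: 0.0005
time_s: 12.6
eef_pos: [0.5604, -0.0949, 0.1104]
ee_rot: [0.561, -0.556, 0.435, -0.432]
force: [0.1, -3.0, 5.9]
gripper_width: 0.0003
```

Force is fading as it should near dead centre. Continuing gently.

```bash
python3 -m jog '[[0.7,2,0,0,0,0,0],[0.5,1,0,0,0,0,0],[0,0,0,0,0,0,0]]'; python3 -m jog '[[0.7,1.5,0,0,0,0,0],[0,0,0,0,0,0,0]]';python3 -m jog '[[0.5,1.5,0,0,0,0,0],[0,0,0,0,0,0,0]]'; python3 go.py -.17 0 .1
```

```text
time_s: 12.9
eef_pos: [0.5598, -0.095, 0.1061]
ee_rot: [0.562, -0.556, 0.437, -0.431]
force: [0.3, -2.2, 3.0]
gripper_width: 0.0005
time_s: 13.1
eef_pos: [0.5589, -0.0949, 0.1034]
ee_rot: [0.561, -0.556, 0.438, -0.429]
force: [0.8, -0.9, 1.0]
gripper_width: 0.0004
time_s: 13.3
eef_pos: [0.5585, -0.0952, 0.1014]
ee_rot: [0.561, -0.556, 0.438, -0.429]
force: [0.0, 1.0, 0.3]
gripper_width: 0.0007
t 13.3 p [ 0.5585 -0.0952  0.1014] F [0.02 1.03 0.26] g 0.0006944085830988349
[[ 0.248 -0.005  0.969]
 [-0.969  0.014  0.248]
 [-0.015 -1.    -0.002]] [-0.388  0.256  1.718  0.012  1.177 -0.644]
local now -0.163 0.0008 0.1014
tool shift mm [7.  1.3 0.8] total 0.007213215684964708
turn tool [ 0.002 -0.001 -0.015]
```

```bash
python3 -m jog '[[0.5,1.5,0,0,0,0,0],[0,0,0,0,0,0,0]]'; python3 -m jog '[[0.5,1.5,0,0,0,0,0],[0,0,0,0,0,0,0]]';python3 -m jog '[[0.3,1.5,0,0,0,0,0],[0,0,0,0,0,0,0]]'
```

```text
time_s: 13.5
eef_pos: [0.5589, -0.0959, 0.1001]
ee_rot: [0.561, -0.556, 0.438, -0.429]
force: [-1.1, -0.0, -0.1]
gripper_width: 0.0003
time_s: 13.7
eef_pos: [0.5594, -0.0966, 0.0991]
ee_rot: [0.561, -0.556, 0.437, -0.43]
force: [-0.6, -0.8, -0.3]
gripper_width: 0.0004
time_s: 13.9
eef_pos: [0.5595, -0.0969, 0.0977]
ee_rot: [0.561, -0.556, 0.437, -0.43]
force: [-0.6, 0.4, -0.0]
gripper_width: 0.0003
```

```bash
python3 -m jog '[[0,1.5,0,0,0,0,0],[0,0,0,0,0,0,0]]'; python3 -m jog '[[0,1,0,0,0,0,0],[0,0,0,0,0,0,0]]'; python3 - <<'E'
from pl import *
for n in("scene",): snap(n,f"pics/{n}4.png")
a=load('pics/scene4.pkl')["image"][150:250,255:455]; cv2.imwrite('pics/z4.png',cv2.resize(a,None,fx=4,fy=4,interpolation=2)[:,:,::-1])
E
```

```text
time_s: 14.1
eef_pos: [0.5595, -0.0969, 0.0962]
ee_rot: [0.561, -0.556, 0.437, -0.43]
force: [0.5, 0.3, -0.1]
gripper_width: 0.0005
time_s: 14.3
eef_pos: [0.5596, -0.0968, 0.0953]
ee_rot: [0.561, -0.556, 0.437, -0.43]
force: [0.7, -0.3, -0.6]
gripper_width: 0.0002
```

View pics/z4.png

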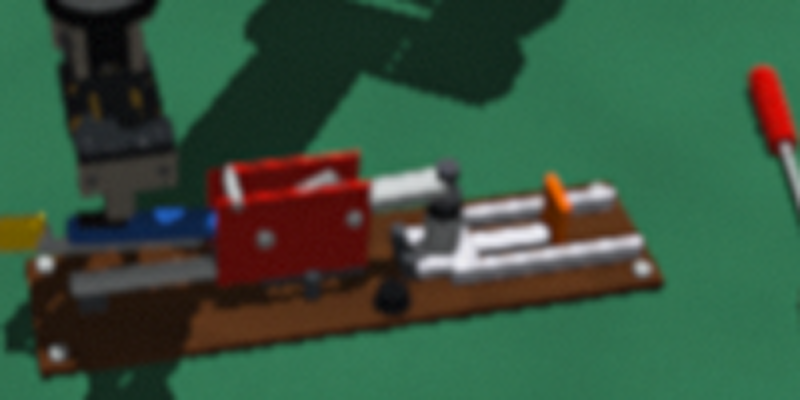

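The handle is nearly level and the fingertips are at or just above the pad (115,215). I'll feel for the hard stop.

```bash
python3 -m jog '[[0,1.5,0,0,0,0,0],[0,0,0,0,0,0,0]]'; python3 -m jog '[[0,1.5,0,0,0,0,0],[0,0,0,0,0,0,0]]';  python3 -m jog '[[0,1.5,0,0,0,0,0],[0,0,0,0,0,0,0]]'
```

```text
time_s: 14.55
eef_pos: [0.5595, -0.0968, 0.0937]
ee_rot: [0.561, -0.556, 0.437, -0.43]
force: [-0.2, 0.9, -0.0]
gripper_width: 0.0008
time_s: 14.75
eef_pos: [0.56, -0.0968, 0.0932]
ee_rot: [0.562, -0.556, 0.437, -0.43]
force: [-0.9, 2.3, 4.1]
gripper_width: 0.0005
time_s: 14.95
eef_pos: [0.5606, -0.0968, 0.0929]
ee_rot: [0.562, -0.555, 0.437, -0.43]
force: [-2.8, 3.2, 11.3]
gripper_width: 0.0003
```

Stop felt at z ≈ 0.093 (handle about 0.11 rad above level). Hand off, then I'll check that it stays.

```bash
python3 -m jog '[[0,-20,0,0,0,0,0],[0,-40,0,0,0,0,0],[0,-40,0,0,0,0,0],[-40,-10,0,0,0,0,0.45],[-45,0,0,0,0,0,0.45],[-45,0,0,0,0,0,0.45],[0,0,0,0,0,0,0.45]]'; python3 go.py -.236 0 .11;  python3 - <<'E'
from pl import *
for n in("scene","top","wrist"): snap(n,f"pics/{n}5.png")
c=load('pics/top5.pkl')
a=load('pics/scene5.pkl')["image"][150:250,235:435]; b=c["image"][155:250,205:395]
cv2.imwrite('pics/z5.png',np.vstack([cv2.resize(q,(640,300),interpolation=2) for q in(a,b)])[:,:,::-1])
P=o-.236*X+[0,0,.089]; print(proj(load('pics/scene5.pkl'),P),proj(c,P))
for n,c in (("s",load('pics/scene5.pkl')),("t",c)):
    h=cv2.cvtColor(c["image"],cv2.COLOR_RGB2HSV).astype(int);H,S,V=h[...,0],h[...,1],h[...,2]
    nn,l,q,ce=cv2.connectedComponentsWithStats(((H>=20)&(H<=32)&(S>150)&(V>60)).astype(np.uint8))
    for i in range(1,nn):
        if 15<q[i,4]<300: print(n,q[i],ce[i].round(1))
E
```

```text
time_s: 15.65
eef_pos: [0.5264, 0.0319, 0.2026]
ee_rot: [0.563, -0.557, 0.436, -0.428]
force: [0.3, -0.8, 0.4]
gripper_width: 0.0301
t 15.65 p [0.5264 0.0319 0.2026] F [ 0.33 -0.81  0.36] g 0.030090564689673267
[[ 0.253 -0.004  0.967]
 [-0.967  0.014  0.253]
 [-0.015 -1.     0.   ]] [-0.177  0.047  1.742  0.014  1.359 -0.436]
local now -0.0318 0.0002 0.2026
tool shift mm [205.5  89.6  -0.7] total 0.22416514305801394
turn tool [-0.     0.004 -0.015]
(np.float64(259.63359033463774), np.float64(206.45389026757655)) (np.float64(380.9561570725093), np.float64(180.09876462210048))
s [254 203  12  10 102] [259.1 207.1]
t [375 177  12   6  47] [380.6 179.6]
```

View pics/z5.png

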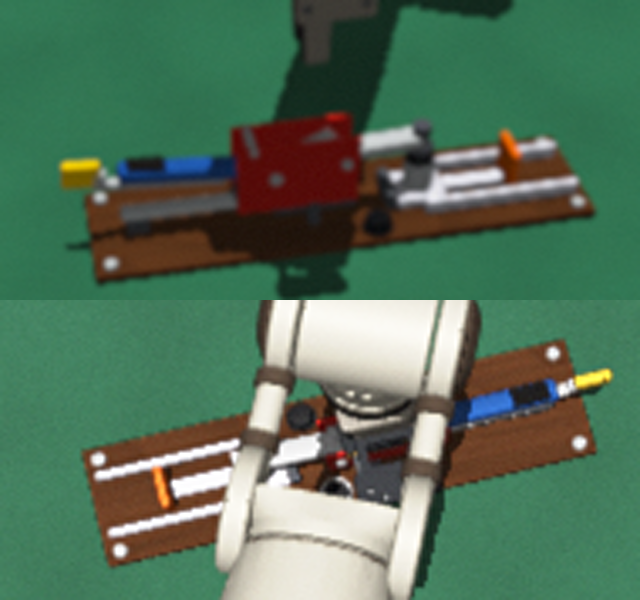

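View pics/wrist5.png

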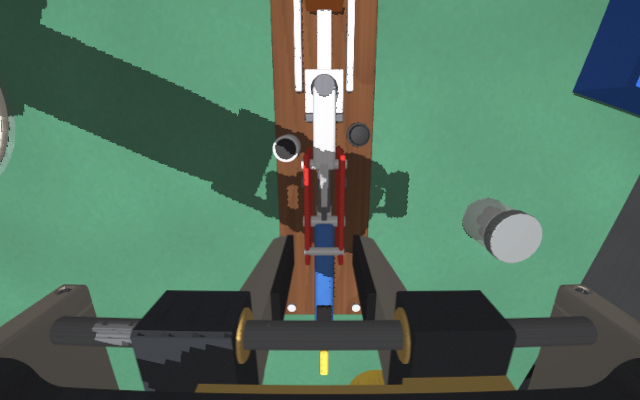

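The handle stays locked with the hand off (blue level, yellow tab at scene (259,207), matching the prediction). I moved towards +X by mistake, harmlessly high. I'll zoom in on the plug.

```bash
python3 - <<'E'
from pl import *
r=[]
for f in(3,5):
    a=load(f'pics/scene{f}.pkl')["image"][175:230,340:400]; r.append(cv2.resize(a,None,fx=6.5,fy=6.5,interpolation=cv2.INTER_CUBIC))
cv2.imwrite('pics/z6.png',np.hstack(r)[:,:,::-1])
E
```

```text
(no output)
```

View pics/z6.png

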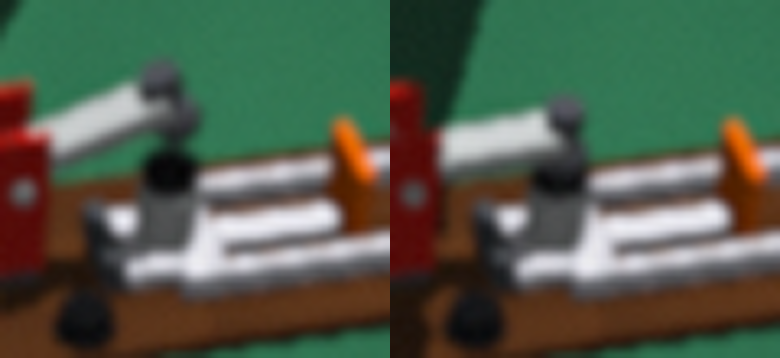

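```bash
python3 -m jog '[[45,0,0,0,0,0.015,0.45],[45,0,0,0,0,0,0.45],[45,0,0,0,0,0,0.45],[45,0,0,0,0,0,0.45],[24,0,0,0,0,0,0.45],[0,30,0,0,0,0,0.45],[0,40,0,0,0,0,0.45],[0,0,0,0,0,0,0.45]]'; python3 go.py -.236 0 .07;  python3 - <<'E'
from pl import *
snap("wrist","pics/wrist6.png")
E
```

```text
time_s: 16.6
eef_pos: [0.5736, -0.1679, 0.1212]
ee_rot: [0.563, -0.553, 0.446, -0.422]
force: [-1.3, 1.0, -0.4]
gripper_width: 0.0413
t 16.6 p [ 0.5736 -0.1679  0.1212] F [-1.28  0.98 -0.43] g 0.041266571200692936
[[ 0.245 -0.017  0.969]
 [-0.969  0.032  0.246]
 [-0.036 -0.999 -0.009]] [-0.498  0.322  1.595  0.021  1.256 -0.753]
local now -0.2371 0.0042 0.1212
tool shift mm [ 0.7 51.2  4.7] total 0.05138948958952548
turn tool [ 0.009 -0.003 -0.036]
```

View pics/wrist6.png

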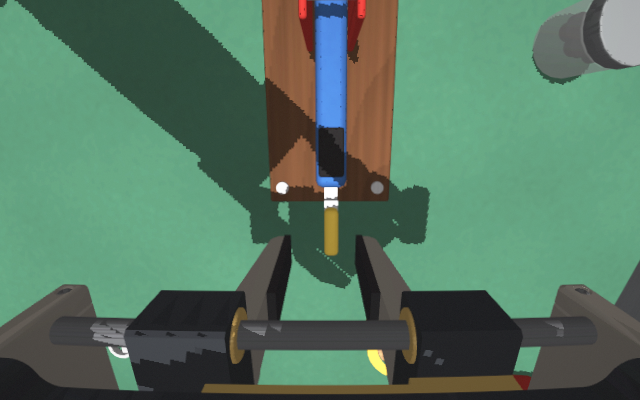

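```bash
python3 -m jog '[[0,20,3,0,0,-0.03,0.45],[0,0,0,0,0,0,0.45],[0,0,0,0,0,0,0.45]]'; python3 go.py -.236 0 .07
```

```text
time_s: 16.95
eef_pos: [0.5814, -0.1673, 0.1094]
ee_rot: [-0.558, 0.559, -0.432, 0.435]
force: [0.2, 0.4, 0.8]
gripper_width: 0.0417
t 16.95 p [ 0.5814 -0.1673  0.1094] F [0.23 0.42 0.8 ] g 0.041651335886534746
[[ 0.248  0.002  0.969]
 [-0.969 -0.002  0.248]
 [ 0.003 -1.     0.001]] [-4.790e-01  3.300e-01  1.609e+00 -1.000e-03  1.200e+00 -7.300e-01]
local now -0.2384 -0.0034 0.1094
tool shift mm [-2.5 39.4 -3.4] total 0.039627258607615276
turn tool [-0.001 -0.001  0.003]
```

```bash
python3 -m jog '[[-2,20,-3,0,0,0,0.4],[0,19,0,0,0,0,0.4],[0,0,0,0,0,0,0.4]]'; python3 go.py -.236 0 .07;python3 - <<'E'
from pl import *
snap("wrist","pics/wrist7.png")
E
```

```text
time_s: 17.25
eef_pos: [0.5763, -0.1654, 0.0679]
ee_rot: [-0.558, 0.559, -0.434, 0.433]
force: [0.1, 0.4, 0.5]
gripper_width: 0.0366
t 17.25 p [ 0.5763 -0.1654  0.0679] F [0.08 0.42 0.51] g 0.036552399762890805
[[ 0.248 -0.002  0.969]
 [-0.969 -0.     0.248]
 [-0.    -1.    -0.002]] [-4.800e-01  3.730e-01  1.645e+00 -1.000e-03  1.126e+00 -7.300e-01]
local now -0.2353 0.001 0.0679
tool shift mm [ 0.7 -2.1  1. ] total 0.0024640640188144125
turn tool [ 0.002 -0.001 -0.   ]
```

View pics/wrist7.png

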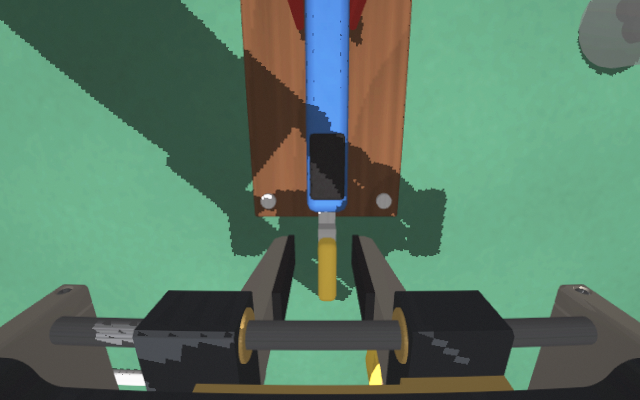

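The tab (328,268) is centred between the fingers. Pinching it.

```bash
python3 -m jog '[[0,0,0.5,0,0,0,0],[0,0,0,0,0,0,0],[0,0,0,0,0,0,0],[0,0,0,0,0,0,0],[0,0,0,0,0,0,0]]' 25; python3 -m jog '[[0,-4,0,0,0,0,0],[0,-4,0,0,0,0,0],[0,0,0,0,0,0,0]]'
```

```text
time_s: 17.8
eef_pos: [0.5784, -0.1657, 0.0693]
ee_rot: [-0.558, 0.559, -0.432, 0.435]
force: [0.8, 0.4, 2.0]
gripper_width: 0.0098
time_s: 18.1
eef_pos: [0.5774, -0.1643, 0.0763]
ee_rot: [-0.559, 0.559, -0.434, 0.433]
force: [1.3, 3.9, -3.7]
gripper_width: 0.01
```

```bash
python3 -m jog '[[-0.5,-4,0,0,0,0,0],[-0.5,-4,0,0,0,0,0],[0,0,0,0,0,0,0]]'; python3 -m jog '[[-1,-4,0,0,0,0,0],[-1,-4,0,0,0,0,0],[0,0,0,0,0,0,0]]';python3 -m jog '[[-1,-4,0,0,0,0,0],[-1,-4,0,0,0,0,0],[0,0,0,0,0,0,0]]'; python3 go.py -.236 0 .1
```

```text
time_s: 18.4
eef_pos: [0.5769, -0.1628, 0.0842]
ee_rot: [0.559, -0.559, 0.434, -0.433]
force: [0.7, 5.3, -3.8]
gripper_width: 0.0099
time_s: 18.7
eef_pos: [0.5769, -0.1615, 0.0929]
ee_rot: [-0.559, 0.559, -0.433, 0.434]
force: [0.8, 3.8, -0.1]
gripper_width: 0.0097
time_s: 19.0
eef_pos: [0.577, -0.1603, 0.1023]
ee_rot: [-0.558, 0.559, -0.432, 0.434]
force: [-1.3, 6.3, 0.9]
gripper_width: 0.0098
t 19.0 p [ 0.577  -0.1603  0.1023] F [-1.3   6.29  0.92] g 0.00978072376486898
[[ 0.249  0.001  0.969]
 [-0.969 -0.002  0.249]
 [ 0.002 -1.     0.001]] [-4.720e-01  3.240e-01  1.632e+00 -1.000e-03  1.183e+00 -7.230e-01]
local now -0.2306 -0.0009 0.1023
tool shift mm [ 5.4  2.3 -0.9] total 0.005913800995062777
turn tool [-0.001 -0.     0.002]
```

```bash
python3 - <<'E'
from pl import *
snap("scene","pics/scene8.png")
a=load('pics/scene8.pkl')["image"][150:250,235:435]; cv2.imwrite('pics/z8.png',cv2.resize(a,None,fx=4,fy=4,interpolation=2)[:,:,::-1])
E
```

```text
(no output)
```

View pics/z8.png

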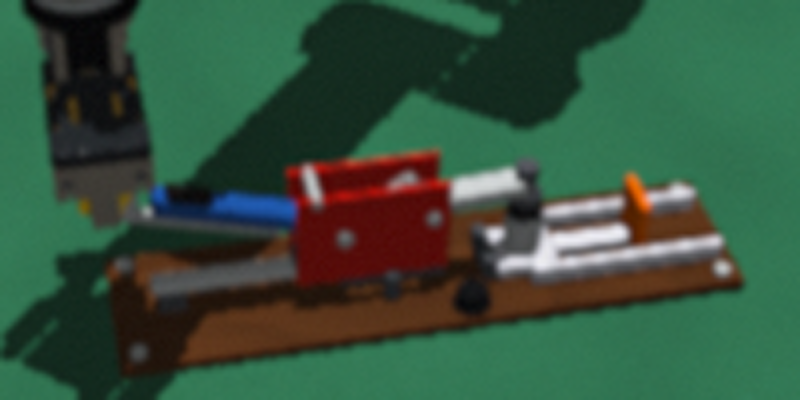

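The handle is lifting with the tab, so the lock is freed (pull force gone). I'll follow the arc up to the open place.

```bash
python3 -m jog '[[-3,-5,0,0,0,0,0],[-3,-5,0,0,0,0,0],[-2,-5,0,0,0,0,0],[0,0,0,0,0,0,0]]'; python3 -m jog '[[-2.5,-5,0,0,0,0,0],[-2.5,-5,0,0,0,0,0],[-2.5,-5,0,0,0,0,0],[0,0,0,0,0,0,0]]';python3 -m jog '[[-3,-5,0,0,0,0,0],[-3,-5,0,0,0,0,0],[-3,-5,0,0,0,0,0],[0,0,0,0,0,0,0]]'; python3 go.py -.192 0 .1675
```

```text
time_s: 19.45
eef_pos: [0.5757, -0.1539, 0.1184]
ee_rot: [-0.558, 0.559, -0.431, 0.435]
force: [0.4, -2.9, 6.0]
gripper_width: 0.0096
time_s: 19.85
eef_pos: [0.5737, -0.146, 0.1332]
ee_rot: [-0.558, 0.559, -0.431, 0.435]
force: [-0.6, -1.9, 9.4]
gripper_width: 0.0099
time_s: 20.25
eef_pos: [0.5711, -0.1366, 0.1476]
ee_rot: [-0.559, 0.559, -0.432, 0.435]
force: [-0.8, -1.0, 10.2]
gripper_width: 0.01
t 20.25 p [ 0.5711 -0.1366  0.1476] F [-0.82 -1.01 10.16] g 0.010009154331535992
[[ 0.249  0.003  0.969]
 [-0.969 -0.003  0.249]
 [ 0.003 -1.     0.002]] [-4.400e-01  2.450e-01  1.633e+00 -1.000e-03  1.260e+00 -6.910e-01]
local now -0.2061 -0.0011 0.1476
tool shift mm [-14.1 -20.   -1.1] total 0.024465431898641053
turn tool [-0.002 -0.     0.003]
```

```bash
python3 -m jog '[[-4,-5,0,0,0,0,0],[-4,-5,0,0,0,0,0],[-4,-4,0,0,0,0,0],[0,0,0,0,0,0,0]]'; python3 -m jog '[[-2,-2,0,0,0,0,0],[0,0,0,0,0,0,0]]'; python3 go.py -.192 0 .1675
```

```text
time_s: 20.65
eef_pos: [0.5681, -0.1251, 0.1614]
ee_rot: [-0.558, 0.559, -0.432, 0.435]
force: [-0.3, -0.8, 9.5]
gripper_width: 0.0099
time_s: 20.85
eef_pos: [0.5676, -0.1236, 0.1629]
ee_rot: [-0.558, 0.559, -0.432, 0.435]
force: [0.6, -3.0, 9.2]
gripper_width: 0.0097
t 20.85 p [ 0.5676 -0.1236  0.1629] F [ 0.57 -2.96  9.2 ] g 0.009704660465763973
[[ 0.249  0.003  0.969]
 [-0.969 -0.004  0.249]
 [ 0.004 -1.     0.002]] [-0.421  0.214  1.638 -0.002  1.286 -0.672]
local now -0.1927 -0.001 0.1629
tool shift mm [-0.7 -4.6 -1. ] total 0.004720764996484278
turn tool [-0.002 -0.001  0.004]
```

```bash
python3 -m jog '[[-1,-2,0,0,0,0,0],[0,0,0,0,0,0,0]]'; python3 -m jog '[[-1,-2,0,0,0,0,0],[0,0,0,0,0,0,0]]';python3 -m jog '[[-0.5,-1.5,0,0,0,0,0],[0,0,0,0,0,0,0]]'
```

```text
time_s: 21.05
eef_pos: [0.5672, -0.1223, 0.1643]
ee_rot: [-0.558, 0.559, -0.432, 0.435]
force: [0.9, -2.6, 9.9]
gripper_width: 0.0097
time_s: 21.25
eef_pos: [0.5667, -0.1209, 0.1658]
ee_rot: [-0.558, 0.559, -0.433, 0.434]
force: [1.4, -2.0, 7.6]
gripper_width: 0.0097
time_s: 21.45
eef_pos: [0.5663, -0.1201, 0.1667]
ee_rot: [-0.559, 0.559, -0.433, 0.434]
force: [1.0, -0.1, 5.0]
gripper_width: 0.0097
```

Force is falling at the open stop. One more small step, then open the fingers and rise.

```bash
python3 -m jog '[[-0.3,-1,0,0,0,0,0],[0,0,0,0,0,0,0]]'; python3 -m jog '[[0,0,0,0,0,0,0.4],[0,0,0,0,0,0,0.4],[0,0,0,0,0,0,0.4],[0,0,0,0,0,0,0.4]]'; python3 -m jog '[[0,-25,0,0,0,0,0.4],[0,-40,0,0,0,0,0.4],[0,-40,0,0,0,0,0.4],[40,0,0,0,0,0,0.4],[40,0,0,0,0,0,0.4],[40,0,0,0,0,0,0.4],[40,0,0,0,0,0,0.4],[0,0,0,0,0,0,0.4]]'; python3 - <<'E'
from pl import *
for n in("scene","top"): snap(n,f"pics/{n}9.png")
c=load('pics/top9.pkl')
a=load('pics/scene9.pkl')["image"][150:250,235:435]; b=c["image"][155:250,205:395]
cv2.imwrite('pics/z9.png',np.vstack([cv2.resize(q,(640,300),interpolation=2) for q in(a,b)])[:,:,::-1])
r=[]
for f in(3,9):
    a=load(f'pics/scene{f}.pkl')["image"][175:230,340:400]; r.append(cv2.resize(a,None,fx=6.5,fy=6.5,interpolation=cv2.INTER_CUBIC))
cv2.imwrite('pics/z10.png',np.hstack(r)[:,:,::-1])
E
```

```text
time_s: 21.65
eef_pos: [0.566, -0.1197, 0.1673]
ee_rot: [-0.558, 0.559, -0.433, 0.434]
force: [1.8, 1.1, 1.4]
gripper_width: 0.0096
time_s: 22.05
eef_pos: [0.5657, -0.1202, 0.1676]
ee_rot: [-0.558, 0.559, -0.433, 0.434]
force: [-1.0, 0.1, 0.1]
gripper_width: 0.0366
time_s: 22.85
eef_pos: [0.6054, -0.2796, 0.2717]
ee_rot: [-0.557, 0.559, -0.435, 0.435]
force: [0.4, 0.4, -0.4]
gripper_width: 0.0369
```

View pics/z9.png

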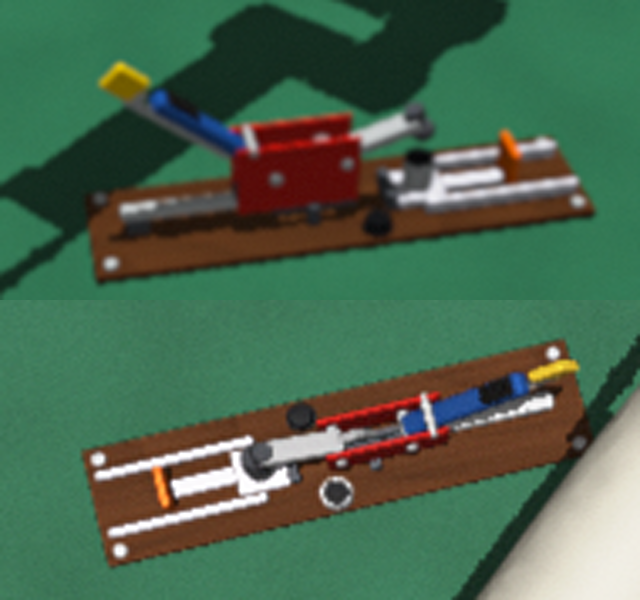

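View pics/z10.png

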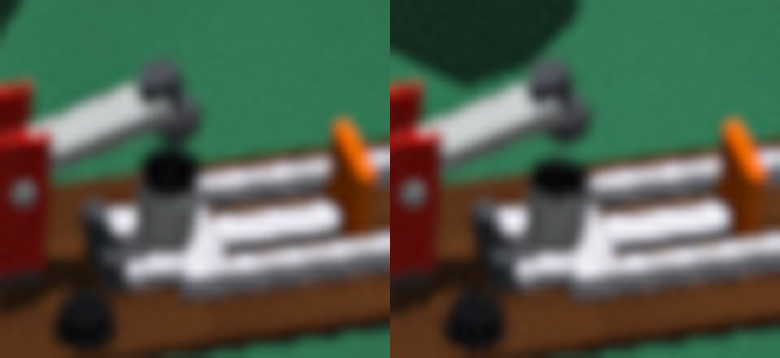

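View pics/scene9.png

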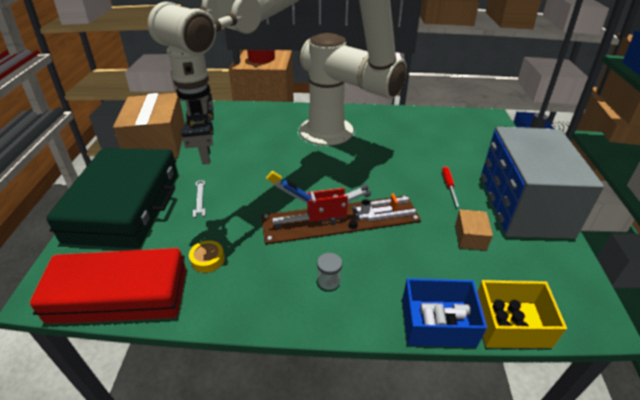

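The right crop shows the black cap now flush: its side band is gone and its top has dropped about 2 px, where 7 mm should be about 1.7 px. The jaw is open, the yellow tab is back up and the other objects are in place.

```bash
python3 -c "
from plant import ctrl
print(ctrl.finish_job())"
```

```text
the job is handed in; nothing more can be done
None
```

The plug is pressed in, the pliers are open again, and I handed the job in at about 23 s of the 72 s allowed; no verdict was reported.

- **Carriage:** I pushed it in until it stopped moving and the force rose to about 16 N, with the tube under the jaw.
- **Handle:** I pushed it down by its pad. The force peaked at about 11 N, faded to nothing past dead centre, and a light touch of about 11 N found the hard stop at roughly 0.11 rad above level. It stayed locked with the hand off.
- **Release:** I pinched the yellow tab and pulled it up at about 4 to 5 N until the lock freed. I then followed it up to its open place and let go with almost no load.

**Last checks:** In the final pictures the cap sits flush (it dropped about 2 px, where 7 mm should be about 1.7 px). The jaw and handle are open, the carriage is still in, and the other objects look as they were. The plug depth is judged only from that coarse image, not measured directly.

One slip: after locking the handle I first moved the wrong way along the pliers. I was well above everything and touched nothing.

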